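Load the counterpoised weight carrier and hold it level over the balance

ROBOT

A 6-joint arm with a two-finger parallel gripper is mounted at the origin on the work surface. World frame = base frame: x ahead of the robot, y to its left, z up, the work surface at z = 0. Lengths are in m, angles in rad, forces in N, time in s.
With the tool pointing down it reaches from about 0.425 to 0.95 m from the base axis. Payload 3.5 kg.
Tool frame: the origin (TCP) lies at the very end of the fingers, on their centre line; the grasp point (between the pads) lies 19 mm behind it; z points along the fingers, y is the direction in which the jaws open and shut (so a half turn about z gives the same grasp; the last joint's range is limited). The gripper opens to 85 mm and grips with 20 to 120 N. Pads are 22 mm wide; open, the fingers measure 114 mm over their backs; the gripper's body (76 mm by 85 mm) begins 54 mm behind the grasp point. The pads swing forward as they close: fully open they stand 13 mm farther back than shut.
Start: joints at [-1.307, 0.286, 1.577, -0, 1.279, -0.15], TCP at [0.271, -0.618, 0.231] pointing down, gripper open.
Joint ranges: [-2.77, 2.77], [-0.9, 2.22], [0.21, 2.48], [-1.53, 4.67], [0.24, 2.81], [-2.84, 2.84]. Speed limits (rad/s): [2.79, 2.79, 3.14, 3.14, 3.14, 3.14].

INTERFACE

Orientations are given as a unit quaternion [x, y, z, w].
In Python, from plant import get_state, read_camera, sign_off gives the robot as it stands.
- The arm moves only by the tool step_arm, never from a script. Its argument "targets" is a list that holds one entry, the list of rows, each a list of 5 numbers: the opening, from 0 (shut) to 1 (fully open), then the shift along the tool's x, y, z each as a share of 4 cm, from -1 to 1, then the turn about the tool's z as a share of 5 degrees, from -1 to 1. A call has 1 to 10 rows; each row shifts and turns the commanded pose from where the row before left it, along the tool's axes as they then stand; what a row does not reach is not made up. A row lasts 1/12 s, in which the tool goes at most 41.7 mm and 7.16 degrees, less where a joint would pass 70% of its speed; a pose out of reach is approached as far as the arm can. A call with a number of a shift or a turn outside -1 to 1 is refused whole. A call with a gripper value outside its range is refused whole. The fingers move at their own pace and stop on an object; "squeeze" is the grip in N (left out, the last holds). Time passes only in rows, so rows that do not move let the fingers close. It gives the time, the measured TCP pose, the force and the opening at its end, in the units of the state.
- get_state(): the state, without advancing time (a new reading comes with each control period).
- read_camera(name): name is "scene" or "top" or "wrist"; returns a dict with "pixels" (480x640x3 uint8, red, green, blue), "range_z" (480x640 float32, m along the optical axis (not along the pixel's ray), 0 where there is no reading), "mtx" (3x3 intrinsics, pixels), "k1" (the pictures are not rectified: a ray, as slopes to the right and down, at radius r is drawn at 1 + k1 r^2 times it, then the intrinsics apply), "rvec" (rotation vector, rad) and "tvec" (3), from world to camera coordinates, as OpenCV has them. Camera axes: x right, y down, z forward; pixel columns grow to the right and rows downward; lengths in m; the calibration is good to about 2 mm. A picture is of the moment at which its call begins.
- sign_off(): hands the job in, once; it reports no verdict.
The state is a dict: "time": time; "qpos": joint angles; "dq": joint speeds; "joint_efforts": joint torques, N m; "eef_pos": TCP position; "tcp_rot": TCP orientation; "contact_force": force on the tool from outside, world axes, zero at the start; "wrist_torque": the same for the moment, N m; "opening": opening from 0.0 (shut) to 1.0 (fully open).
Only numpy, scipy, OpenCV 4.12 (cv2) and the standard library are available. Lean on these libraries where they do the work, as an engineer would, in place of code of your own. Each camera call takes 0.05 s, during which the arm holds its last target.

TASK

Pack the two loose check weights upright and flat on the floor of the carrier's open tray, the round one at the outer end and the square one at the end next to the bar. Then take the loaded carrier by its bar at the balance point (straight above the pin) and lift it, keeping it level, until the pin is centred about 4 cm above the little socket in the middle of the balance's pan, and finish while still holding it there, still and level, in the gripper. Never touch the balance and leave the jar, the sample case and the forceps where they are.

Things in the scene. Friction and masses are not known exactly. Their poses are not given: they have to be found in the camera images.
- carrier: Loose aluminium weight carrier, 0.45 kg, standing level on the bench: open tray, bar, steel counterweight (36 diameter, 30 high, under the bar at x = 140). Origin: on the bench plane under the pin; z up, x along the bar from tray to counterweight. Tray outside x -123 to -37, y -23 to 23, walls 22 high, 3 thick; an upright (x -40 to -28, 14 wide) at its end bears the bar.
- bar_balance (a point): Balance point of the loaded carrier, at mid-height inside its bar: carrier frame (0, 0, 52) mm. The bar: x -40 to 152, 12 wide in y, z 44 to 60, flat sides. With both weights packed as asked the carrier balances within 6 mm of this point; empty, some 70 mm nearer the counterweight.
- pin_tip (a point): Lower end of the 8 mm thick pin that hangs from the bar at the balance point, carrier frame (0, 0, 3) mm.
- tray_outer (a point): Place of the round weight: point on the tray's inner floor, carrier frame (-100, 0, 3) mm, at the outer end away from the bar. The tray is 80 by 40 mm inside, the 80 along carrier x, for two 36 mm weights in a row.
- tray_inner (a point): Place of the square weight: point on the tray's inner floor, carrier frame (-60, 0, 3) mm, next to the bar.
- round_weight: Loose steel check weight, about 0.25 kg: cylinder of 36 diameter and 30 high (foot chamfered 3) with a plain round knob of 16 diameter on top, from z = 30 to 62. Origin: centre of its underside, z up. It stands upright on the bench.
- square_weight: Loose check weight, about 0.11 kg: square block 36 by 36 and 30 high (rounded edges) with a plain round knob of 16 diameter on top, from z = 30 to 62. Origin: centre of its underside, z up; x and y square to its sides. It stands upright on the bench; its sides must be in line with the tray's to go in.
- balance: Fixed cream bench balance, 200 (x) by 170 (y), 64 high at the rear. Origin: centre of its underside on the bench, z up. Its steel pan (90 diameter, top at z = 67) is centred at x = -25, y = 0 and has a socket collar (24 diameter, top at z = 75) in its middle.
- socket (a point): Centre of the top of the socket collar on the balance's pan: balance frame (-25, 0, 75) mm.
- jar: Amber glass jar with white cap, 52 diameter, 75 high, origin under its centre; a bystander, to be left alone
- case: Flat plastic sample case, 70 by 90 by 28, origin under its centre; a bystander, to be left alone
- forceps: Dark steel forceps lying flat, 130 long along its x, 6 high, origin under its centre; a bystander, to be left alone
Things that resemble listed ones, but are neither listed nor needed, are in the scene too. Leave any purple look-alike of the round_weight alone. What is shaped like the square_weight but green is not meant.

How it is judged:
On the way:
1. both weights stand packed in the tray, let go, the carrier still on the bench (x of round_weight in the frame of carrier between -0.112 and -0.09 m and y of round_weight in the frame of carrier between -0.007 and 0.007 m and z of each of round_weight, square_weight in the frame of carrier below 0.007 m and angle between the z axis of each of round_weight, square_weight and the z axis of carrier, either way round below 0.1 rad and x of square_weight in the frame of carrier between -0.07 and -0.048 m and y of square_weight in the frame of carrier between -0.007 and 0.007 m and contact force between the fingers and round_weight below 0.1 N and contact force between the fingers and square_weight below 0.1 N and height (world z) of carrier below 0.01 m), for 0.2 s.
At the end, for the whole second after the job is handed in: Still held: carrier level within 5 degrees, at rest, gripped (over 3 N) within 15 mm along the bar of its balance point; pin tip within 20 mm sideways of the socket and 20 to 60 mm above it, balance untouched; round weight upright on the tray floor at the outer end, square one by the bar (x of round_weight in the frame of carrier between -0.112 and -0.09 m and y of round_weight in the frame of carrier between -0.007 and 0.007 m and z of each of round_weight, square_weight in the frame of carrier below 0.007 m and angle between the z axis of each of round_weight, square_weight and the z axis of carrier, either way round below 0.1 rad and x of square_weight in the frame of carrier between -0.07 and -0.048 m and y of square_weight in the frame of carrier between -0.007 and 0.007 m and angle between carrier's own z axis and vertical below 0.09 rad and horizontal distance between pin_tip and socket below 0.02 m and z of pin_tip in the frame of socket between 0.02 and 0.06 m and x of the grasp point in the frame of carrier between -0.015 and 0.015 m and contact force between the fingers and carrier above 3 N and contact force between carrier and balance below 0.1 N and linear speed of carrier below 0.03 m/s and angular speed of carrier below 0.1 rad/s); the arm keeps its last pose, push and grip.
It fails at once if the balance is touched (over 1 N) (contact force between balance and anything else above 1 N).
It fails at once if the carrier is tipped by more than 17 degrees (angle between carrier's own z axis and vertical above 0.3 rad).
It fails at once if a bystander is moved by more than 20 mm (distance of any of jar, case, forceps from where it was at the start of the episode above 0.02 m).
It also fails if it takes over 72 s, if anything falls off the work surface, if the arm or the gripper's body presses on something with over 40 N, if the wrist force passes 120 N, or if a joint passes its speed limit or range.

## Working session

There is one attempt and no reset: what is moved stays moved. The work goes in short steps, Python scripts to look and compute and a tool call to move; the robot and the scene stay as the last step left them, time stands still between calls to the robot, and variables do not carry over. Pictures are saved under pics/ and viewed, and the job is handed in when it is done.

Besides the shell and the picture viewer there is one more tool, called after "Emit:" by a JSON object that holds its "fn" and its "kwargs". step_arm: Moves the arm, as the interface text tells. Shift numbers are shares of 4 cm and turn numbers shares of 5 degrees, none past 1 either way. Its arguments: {"type":"object","properties":{"targets":{"type":"array"},"squeeze":{"type":"number"}},"required":["targets"]}

```bash
mkdir -p pics; ls; cat > h.py <<'E'
import numpy as np, cv2
from plant import get_state, read_camera, sign_off
def snap(name,fn):
    c=read_camera(name); np.savez('pics/'+fn+'.npz',**c)
    cv2.imwrite('pics/'+fn+'.png',c['pixels'][:,:,::-1]); return c
def load(fn): return dict(np.load('pics/'+fn+'.npz'))
def slopes(c,uv):
    uv=np.asarray(uv,float).reshape(-1,1,2); 
    return cv2.undistortPoints(uv,c['mtx'],np.array([float(c['k1']),0,0,0]))[:,0]
def ray(c,uv):
    R=cv2.Rodrigues(c['rvec'])[0]; s=slopes(c,uv)
    d=np.c_[s,np.ones(len(s))]@R; o=-R.T@np.ravel(c['tvec']); return o,d
def onz(c,uv,z):
    o,d=ray(c,uv); return o+d*((z-o[2])/d[:,2])[:,None]
def cloud(c):
    R=cv2.Rodrigues(c['rvec'])[0]
    v,u=np.mgrid[:480,:640]; s=slopes(c,np.c_[u.ravel(),v.ravel()])
    z=c['range_z'].ravel()[:,None]; p=(np.c_[s,np.ones(len(s))]*z-np.ravel(c['tvec']))@R
    p[z[:,0]==0]=np.nan
    return p.reshape(480,640,3)
def proj(c,P):
    return cv2.projectPoints(np.asarray(P,float).reshape(-1,3),c['rvec'],c['tvec'],c['mtx'],np.array([float(c['k1']),0,0,0]))[0][:,0]
E
python3 - <<'E'
from h import *
for n in ("scene","top","wrist"):
    c=snap(n,n+'0'); print(n,c['mtx'].tolist(),c['k1'],(-cv2.Rodrigues(c['rvec'])[0].T@np.ravel(c['tvec'])))
print(get_state())
E
```

```text
pics
scene [[517.0220509489739, 0.0, 324.9170807383776], [0.0, 517.0220509489739, 241.29736785093496], [0.0, 0.0, 1.0]] -0.11810070538140363 [1.22950794 0.3788316  0.80664893]
top [[562.2573286861456, 0.0, 322.17569033133753], [0.0, 562.2573286861456, 244.91783315562938], [0.0, 0.0, 1.0]] -0.09704030256020561 [0.4409541  0.09505775 1.15861511]
wrist [[349.81654465870736, 0.0, 321.9467332148058], [0.0, 349.81654465870736, 238.1280117308653], [0.0, 0.0, 1.0]] -0.04601325270546152 [ 0.34311277 -0.58602708  0.37212683]
{'time': 0.15, 'qpos': array([-1.30699359e+00,  2.87018179e-01,  1.57786903e+00,  9.96886393e-06,
        1.27859082e+00, -1.49985485e-01]), 'dq': array([-0.00064129, -0.00178655, -0.0040341 ,  0.00066407,  0.00090442,
       -0.00015887]), 'joint_efforts': array([ 1.84147881e-03, -4.06599391e+01, -2.93141592e+01, -7.86496184e-05,
        3.90464498e-03, -1.11149711e-05]), 'eef_pos': array([ 0.27130554, -0.61750802,  0.23021225]), 'tcp_rot': array([ 9.78673511e-01,  2.05419743e-01, -4.88542514e-05, -9.41436673e-04]), 'contact_force': array([-0.14061804,  0.01021341,  0.1443876 ]), 'wrist_torque': array([ 0.03349022,  0.03606319, -0.00860576]), 'opening': 0.999671137517004}
```

View pics/top0.png

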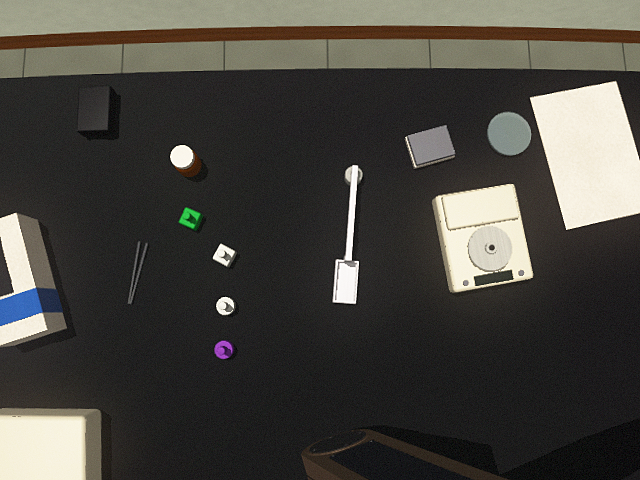

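View pics/scene0.png

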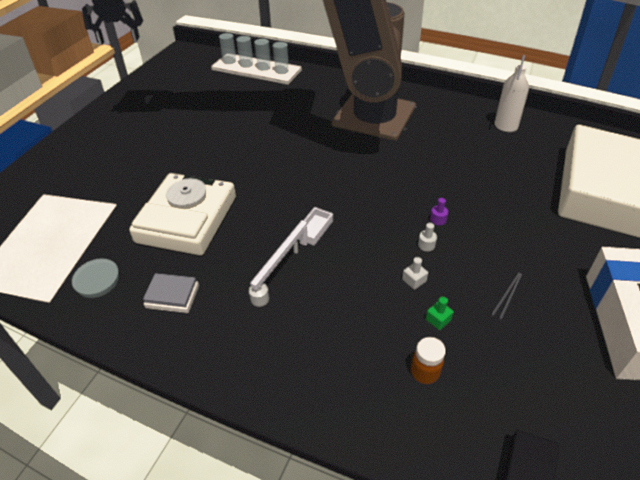

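View pics/wrist0.png

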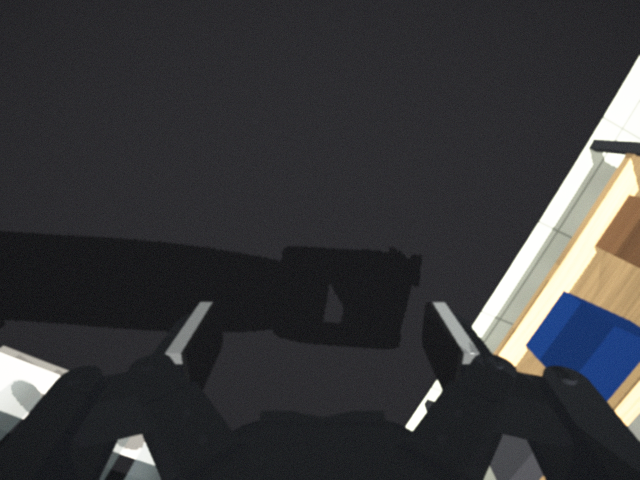

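The top view shows the square weight at (224,255), the round one at (225,307), with purple at (223,350) and green at (190,218) as look-alikes. The tray is at (345,282), the counterweight at (353,175), and the balance pan at (490,248). Next I'll measure these.

```bash
cat > m.py <<'E'
from h import *
def blobs(c,roi,pred):
    P=cloud(c); x0,x1,y0,y1=roi
    m=np.zeros((480,640),bool); m[y0:y1,x0:x1]=True
    return P[m&pred(P,c['pixels'].astype(int))]
E
python3 - <<'E'
from m import *
c=load('top0'); P=cloud(c)
for nm,(u,v) in dict(sq=(224,255),rd=(225,307)).items():
    roi=(u-20,u+20,v-20,v+20)
    px=c['pixels'][v-20:v+20,u-20:u+20].astype(int); Q=P[v-20:v+20,u-20:u+20]
    m=(px.min(2)>70)
    print(nm,'heights',np.nanpercentile(Q[m][:,2],[5,25,50,75,95]).round(4))
    t=m&(Q[...,2]>.022)&(Q[...,2]<.04)
    (cx,cy),s,a=cv2.minAreaRect((Q[t][:,:2]*1000).astype(np.float32)); print(' body',cx,cy,s,a,t.sum())
    t=m&(Q[...,2]>.052); k=Q[t]; print(' knob',k.mean(0),t.sum(), np.ptp(k,axis=0))
# carrier
px=c['pixels'][150:315,320:375].astype(int);Q=P[150:315,320:375];m=px.min(2)>90
bar=m&(Q[...,2]>.05); b=Q[bar][:,:2]*1000
r=cv2.minAreaRect(b.astype(np.float32)); print('bar',r,cv2.boxPoints(r).round(1).tolist(), np.median(Q[bar][:,2]))
print(cv2.fitLine(b.astype(np.float32),cv2.DIST_HUBER,0,.01,.01).ravel())
tr=m&(Q[...,2]<.03)&(Q[...,2]>.012)
r=cv2.minAreaRect((Q[tr][:,:2]*1000).astype(np.float32)); print('tray rim',r)
fl=m&(Q[...,2]<.012)
r=cv2.minAreaRect((Q[fl][:,:2]*1000).astype(np.float32)); print('tray floor',r,np.median(Q[fl][:,2]))
# pan
px=c['pixels'][225:275,465:515].astype(int);Q=P[225:275,465:515]
print('pan h',np.nanpercentile(Q[...,2],[5,50,95]))
t=(Q[...,2]>.071); print('collar',Q[t].mean(0),t.sum(),np.ptp(Q[t],axis=0))
print(onz(c,[[490.5,248]],.075))
im=cv2.resize(c['pixels'][140:320,180:530,::-1],None,fx=2.28,fy=2.28,interpolation=cv2.INTER_CUBIC);cv2.imwrite('pics/zoom.png',im)
im=cv2.resize(c['pixels'][220:280,460:520,::-1],None,fx=8,fy=8,interpolation=cv2.INTER_CUBIC)
im2=cv2.resize(c['pixels'][230:330,200:250,::-1],None,fx=6,fy=6,interpolation=cv2.INTER_CUBIC)[:480]
cv2.imwrite('pics/zoom2.png',np.hstack([im,im2]))
E
```

```text
sq heights [0.0228 0.0271 0.0289 0.0315 0.0616]
 body 549.2208862304688 273.2364807128906 (35.84978103637695, 35.416831970214844) 60.61991500854492 240
 knob [0.54936758 0.27323118 0.06046924] 53 [0.01422103 0.01455659 0.01115066]
rd heights [0.0238 0.0275 0.0296 0.0324 0.0616]
 body 446.00445556640625 271.078857421875 (34.977298736572266, 33.922340393066406) 89.73214721679688 194
 knob [0.44608197 0.27060567 0.05999167] 56 [0.01369248 0.01614062 0.01442493]
bar ((626.2518920898438, 14.459513664245605), (12.442246437072754, 189.7832794189453), 84.44622802734375) [[531.2000122070312, 17.5], [720.0999755859375, -0.8999999761581421], [721.2999877929688, 11.5], [532.4000244140625, 29.799999237060547]] 0.0588055755224424
[ 9.9532527e-01 -9.6579544e-02  6.2489618e+02  1.4487001e+01]
tray rim ((586.62646484375, 17.912765502929688), (46.31964111328125, 276.53045654296875), 84.70528411865234)
tray floor ((592.3745727539062, 16.870357513427734), (49.39281463623047, 291.7264099121094), 84.58604431152344) 0.0017530119104111857
pan h [0.04693492 0.06438676 0.0710882 ]
collar [ 0.54978177 -0.25730871  0.07426869] 127 [0.05525343 0.07942606 0.00804465]
[[ 0.54811352 -0.25641914  0.075     ]]
```

View pics/zoom.png

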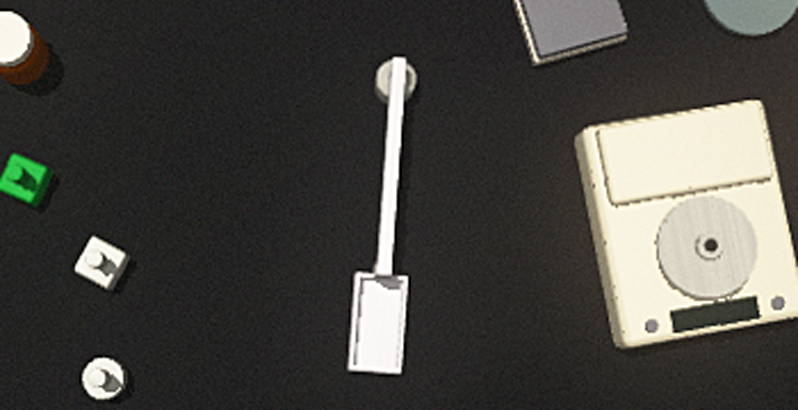

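View pics/zoom2.png

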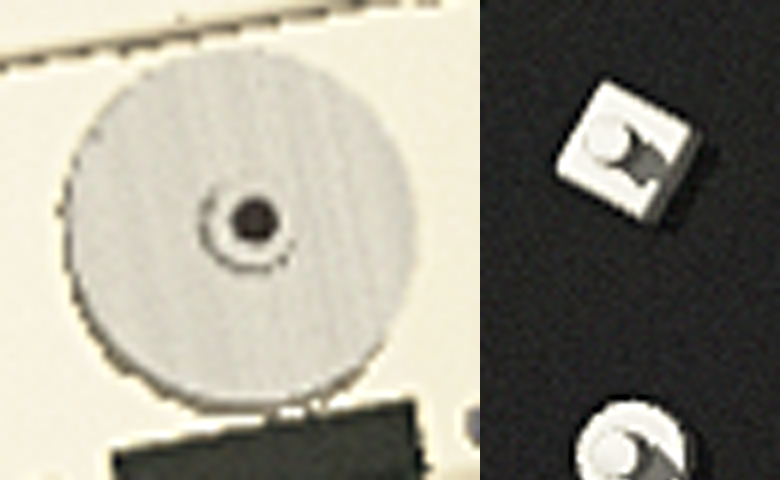

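Carrier yaw is about −5.5° and the pin sits near (0.5705, 0.0199). I'll refine using the tray rim, then turn the tool.

```bash
cat > mv.py <<'E'
from h import *
import sys
from scipy.spatial.transform import Rotation as Ro
def info():
    s=get_state(); R=Ro.from_quat(s['tcp_rot']).as_matrix()
    print('t',round(s['time'],2),'tcp',s['eef_pos'].round(4),'yaw',round(np.degrees(np.arctan2(R[1,0],R[0,0])),2),'tilt',np.degrees(np.arccos(-R[2,2])).round(2),'F',s['contact_force'].round(2),'T',s['wrist_torque'].round(2),'op',round(s['opening'],3)); return s,R
def to(x,y,z,yaw=None):
    s,R=info(); d=R.T@(np.array([x,y,z])-s['eef_pos']); print('units xyz',(d/.04).round(3))
    if yaw is not None:
        print('turn units',-((yaw-np.degrees(np.arctan2(R[1,0],R[0,0]))+180)%360-180)/5)
E
python3 - <<'E'
from h import *
c=load('top0'); P=cloud(c)
px=c['pixels'].astype(int); m=np.zeros((480,640),np.uint8)
m[255:315,325:368]=(px[255:315,325:368].min(2)>90)
m=cv2.morphologyEx(m,cv2.MORPH_CLOSE,np.ones((7,7)))
m=cv2.morphologyEx(m,cv2.MORPH_OPEN,np.ones((11,11)))
ct=max(cv2.findContours(m,0,1)[0],key=cv2.contourArea)[:,0].astype(float)
w=(onz(c,ct,.022)[:,:2]*1000).astype(np.float32)
print('tray rim',cv2.minAreaRect(w))
E
```

```text
tray rim ((491.7629089355469, 27.727497100830078), (48.2302131652832, 89.847412109375), 84.52112579345703)
```

Emit:
{"fn": "step_arm", "kwargs": {"targets": [[[1,0,0,0,0.97],[1,0,0,0,0.97],[1,0,0,0,0.97],[1,0,0,0,0.97],[1,0,0,0,0.97],[1,0,0,0,0.97]]]}}

```text
time: 0.65
eef_pos: [0.2714, -0.6177, 0.2307]
tcp_rot: [0.999, -0.049, -0.0, -0.0]
contact_force: [-0.1, 0.2, -0.4]
opening: 1.001
```

```bash
python3 -c "
from mv import *
to(.5,-.35,.2,-5.5);to(.56,0,.2)
to(.446,.271,.16)"
```

```text
t 0.65 tcp [ 0.2714 -0.6177  0.2307] yaw -5.63 tilt 0.06 F [-0.13  0.24 -0.36] T [0.03 0.03 0.  ] op 1.001
units xyz [ 5.032 -7.221  0.773]
turn units -0.02590373529205294
t 0.65 tcp [ 0.2714 -0.6177  0.2307] yaw -5.63 tilt 0.06 F [-0.13  0.24 -0.36] T [0.03 0.03 0.  ] op 1.001
units xyz [  5.666 -16.076   0.781]
t 0.65 tcp [ 0.2714 -0.6177  0.2307] yaw -5.63 tilt 0.06 F [-0.13  0.24 -0.36] T [0.03 0.03 0.  ] op 1.001
units xyz [  2.166 -22.538   1.789]
```

Emit:
{"fn": "step_arm", "kwargs": {"targets": [[[0.7,0.5,-0.72,0.05,0],[0.7,0.5,-0.72,0.05,0],[0.7,0.5,-0.72,0.05,0],[0.7,0.5,-0.72,0.05,0],[0.7,0.5,-0.72,0.05,0],[0.7,0.5,-0.72,0.05,0],[0.7,0.5,-0.72,0.05,0],[0.7,0.5,-0.72,0.05,0],[0.7,0.5,-0.72,0.05,0],[0.7,0.5,-0.72,0.05,0]]]}}

```text
time: 1.48
eef_pos: [0.4983, -0.3484, 0.2109]
tcp_rot: [0.999, -0.047, -0.0, -0.0]
contact_force: [0.0, 0.1, -0.1]
opening: 0.703
```

Emit:
{"fn": "step_arm", "kwargs": {"targets": [[[0.7,0.06,-0.9,0,0],[0.7,0.06,-0.9,0,0],[0.7,0.06,-0.9,0,0],[0.7,0.06,-0.9,0,0],[0.7,0.06,-0.9,0,0],[0.7,0.06,-0.9,0,0],[0.7,0.06,-0.9,0,0],[0.7,0.06,-0.9,0,0],[0.7,0.06,-0.9,0,0],[0.7,0.06,-0.9,0,0]]]}}

```text
time: 2.32
eef_pos: [0.5551, 0.0079, 0.2111]
tcp_rot: [0.999, -0.047, -0.0, -0.0]
contact_force: [0.4, -1.4, 0.1]
opening: 0.705
```

Emit:
{"fn": "step_arm", "kwargs": {"targets": [[[0.7,-0.35,-0.64,0.1,0],[0.7,-0.35,-0.64,0.1,0],[0.7,-0.35,-0.64,0.1,0],[0.7,-0.35,-0.64,0.1,0],[0.7,-0.35,-0.64,0.1,0],[0.7,-0.35,-0.64,0.1,0],[0.7,-0.35,-0.64,0.1,0],[0.7,-0.35,-0.64,0.1,0],[0.7,0,0,0,0],[0.7,0,0,0,0]]]}}

```text
time: 3.15
eef_pos: [0.4621, 0.2214, 0.1788]
tcp_rot: [0.999, -0.046, -0.0, 0.0]
contact_force: [-0.6, -1.5, 0.2]
opening: 0.704
```

```bash
python3 -c "
from mv import *
to(.446,.2707,.12,-5.5)
snap('wrist','w1')"
```

```text
t 3.15 tcp [0.4621 0.2214 0.1788] yaw -5.22 tilt 0.07 F [-0.58 -1.53  0.2 ] T [-0.03  0.04  0.06] op 0.704
units xyz [-0.511 -1.193  1.469]
turn units 0.05621162964982886
```

View pics/w1.png

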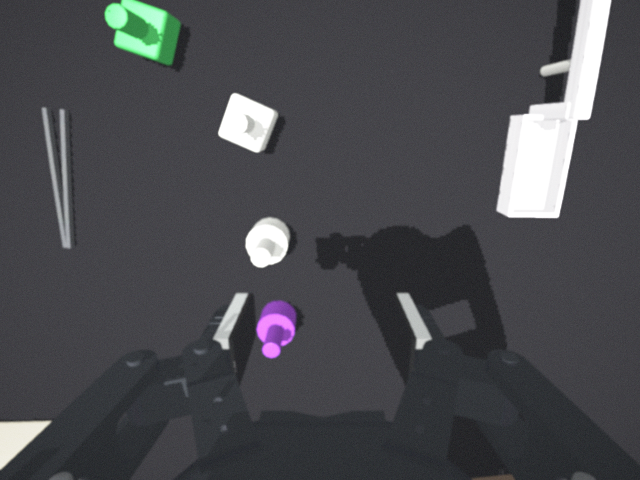

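The wrist view shows the round knob at (262,257), the square one at (240,123), and the tray at the right. I'll cross-check positions here.

```bash
python3 -c "
from mv import *
c=load('w1'); P=cloud(c); px=c['pixels'].astype(int)
for n,(u,v) in dict(r=(262,250),s=(245,123)).items():
    Q=P[v-40:v+40,u-40:u+40]; m=px[v-40:v+40,u-40:u+40].min(2)>70
    k=Q[m&(Q[...,2]>.058)&(Q[...,2]<.07)]; print(n,k.mean(0),np.ptp(k,axis=0),len(k))
    b=Q[m&(Q[...,2]>.027)&(Q[...,2]<.034)]; print(cv2.minAreaRect((b[:,:2]*1000).astype(np.float32)))
Q=P[90:225,490:590];m=px[90:225,490:590].min(2)>120
t=m&(Q[...,2]>.018)&(Q[...,2]<.025); print('rim',cv2.minAreaRect((Q[t][:,:2]*1000).astype(np.float32)),t.sum())
"
```

```text
r [0.44602079 0.27191846 0.06133158] [0.01563884 0.01471863 0.00516058] 302
((446.7394714355469, 272.1168212890625), (34.54954528808594, 32.61630630493164), 59.89255905151367)
s [0.54846819 0.27504322 0.06128356] [0.01467506 0.01607078 0.00569557] 394
((548.5247802734375, 275.315185546875), (36.29478073120117, 35.65864944458008), 60.77224349975586)
rim ((494.8374328613281, 29.13688850402832), (48.30179214477539, 95.21017456054688), 84.38790893554688) 1435
```

Emit:
{"fn": "step_arm", "kwargs": {"targets": [[[0.6,-0.26,-0.6,0.5,0.05],[0.6,-0.25,-0.6,0.5,0],[0.6,0,0,0.47,0],[0.6,0,0,0,0],[0.6,0,0,0,0]]]}}

```text
time: 3.62
eef_pos: [0.4473, 0.2691, 0.1198]
tcp_rot: [0.999, -0.05, -0.001, 0.001]
contact_force: [-0.8, 0.3, 1.1]
opening: 0.601
```

```bash
python3 -c "
from mv import *
to(.446,.2707,.033,-5.5)
snap('wrist','w2')"
```

```text
t 3.62 tcp [0.4473 0.2691 0.1198] yaw -5.71 tilt 0.14 F [-0.85  0.31  1.07] T [-0.02 -0.01  0.03] op 0.601
units xyz [-0.032 -0.04   2.169]
turn units -0.041173169979919065
```

View pics/w2.png

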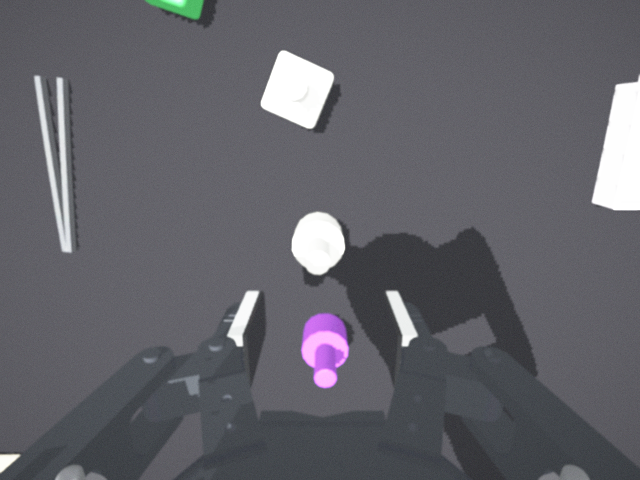

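Emit:
{"fn": "step_arm", "kwargs": {"targets": [[[0.6,-0.03,-0.05,0.6,0],[0.6,0,0,0.6,0],[0.6,0,0,0.5,0],[0.6,0,0,0.3,0],[0.6,0,0,0.15,0],[0.6,0,0,0,0],[0.6,0,0,0,0]]]}}

```text
time: 4.25
eef_pos: [0.4476, 0.2724, 0.0357]
tcp_rot: [0.999, -0.05, 0.001, -0.0]
contact_force: [-0.3, -0.1, 0.6]
opening: 0.598
```

```bash
python3 -c "
from mv import *
to(.446,.271,.033,-5.5)
snap('wrist','w3');snap('scene','s3')"
```

```text
t 4.25 tcp [0.4476 0.2724 0.0357] yaw -5.68 tilt 0.11 F [-0.27 -0.1   0.64] T [ 0.    0.03 -0.  ] op 0.598
units xyz [-0.035  0.038  0.067]
turn units -0.03545391931412496
```

View pics/w3.png

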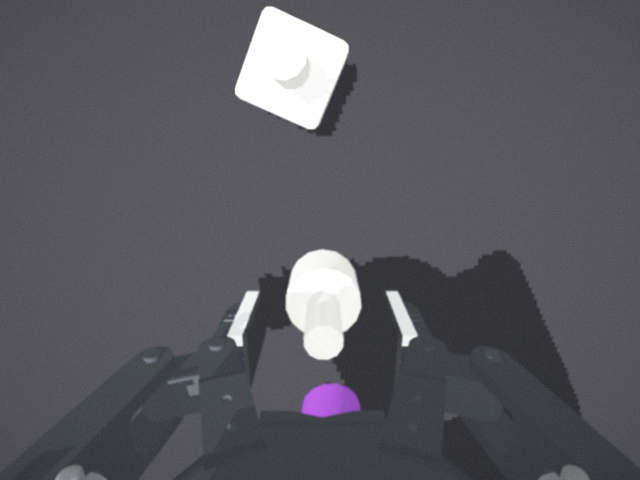

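The knob is centred between the pads, at (322,340). Closing.

Emit:
{"fn": "step_arm", "kwargs": {"targets": [[[0,-0.03,0.02,0.02,0],[0,0,0,0,0],[0,0,0,0,0],[0,0,0,0,0],[0,0,0,0,0],[0,0,0,0,0],[0,0,0,0,0],[0,0,0,0,0]]], "squeeze": 60}}

```text
time: 5.02
eef_pos: [0.4456, 0.272, 0.0344]
tcp_rot: [0.999, -0.049, 0.0, -0.0]
contact_force: [-2.1, 0.3, 5.8]
opening: 0.163
```

Emit:
{"fn": "step_arm", "kwargs": {"targets": [[[0,0,0,-0.2,0],[0,0,0,-0.5,0],[0,0,0,-0.6,0],[0,0,0,-0.6,0],[0,0,0,0,0],[0,0,0,0,0]]]}}

```text
time: 5.52
eef_pos: [0.4456, 0.2717, 0.1103]
tcp_rot: [0.999, -0.049, 0.001, -0.0]
contact_force: [-0.4, -0.2, -2.5]
opening: 0.161
```

```bash
python3 -c "
from mv import *
to(.4715,.0297,.14,-5.5)
c=snap('wrist','w4');snap('scene','s4')"
```

```text
t 5.52 tcp [0.4456 0.2717 0.1103] yaw -5.64 tilt 0.13 F [-0.42 -0.16 -2.47] T [ 0.02  0.02 -0.  ] op 0.161
units xyz [ 1.242  5.958 -0.744]
turn units -0.027494965871164824
```

View pics/w4.png

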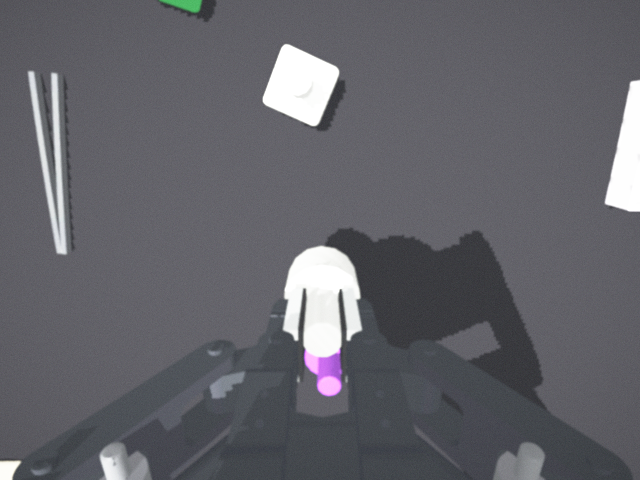

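View pics/s4.png

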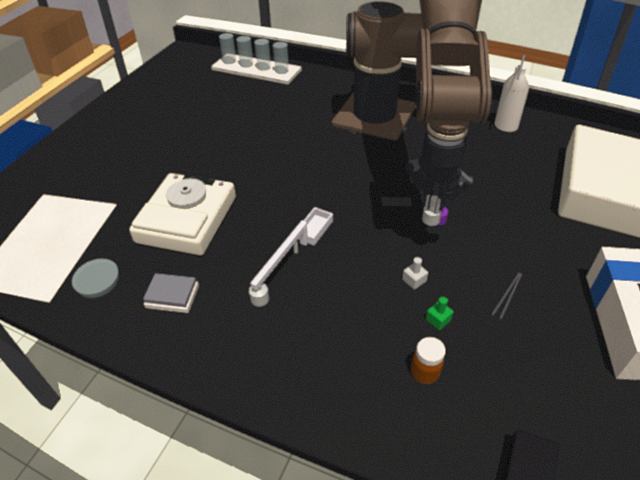

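Held upright (force −2.5 N matches 0.25 kg). Moving over the tray.

Emit:
{"fn": "step_arm", "kwargs": {"targets": [[[0,0.15,0.7,-0.1,0],[0,0.15,0.7,0,0],[0,0.15,0.7,0,0],[0,0.15,0.7,0,0],[0,0.15,0.7,0,0],[0,0.15,0.7,0,0],[0,0.15,0.7,0,0],[0,0.15,0.7,0,0],[0,0.04,0.3,0,-0.03],[0,0,0.05,0,0]]]}}

```text
time: 6.45
eef_pos: [0.4698, 0.0279, 0.1116]
tcp_rot: [0.999, -0.05, -0.002, 0.0]
contact_force: [0.5, 0.3, -2.2]
opening: 0.165
```

Emit:
{"fn": "step_arm", "kwargs": {"targets": [[[0,0,0,0,0],[0,0,0,0,0],[0,0,0,0,0]]]}}

```text
time: 6.7
eef_pos: [0.4703, 0.0309, 0.1128]
tcp_rot: [0.999, -0.047, -0.001, -0.0]
contact_force: [-0.0, -0.3, -2.1]
opening: 0.167
```

```bash
python3 -c "
from mv import *
to(.4715,.0297,.065,-5.5)
c=snap('wrist','w5');snap('top','t5')
P=cloud(c); px=c['pixels'].astype(int)
np.save('pics/P5.npy',P)"
```

```text
t 6.7 tcp [0.4703 0.0309 0.1128] yaw -5.43 tilt 0.11 F [-0.01 -0.34 -2.13] T [ 0.05 -0.01  0.05] op 0.167
units xyz [0.034 0.028 1.195]
turn units 0.013871883986416833
```

View pics/w5.png

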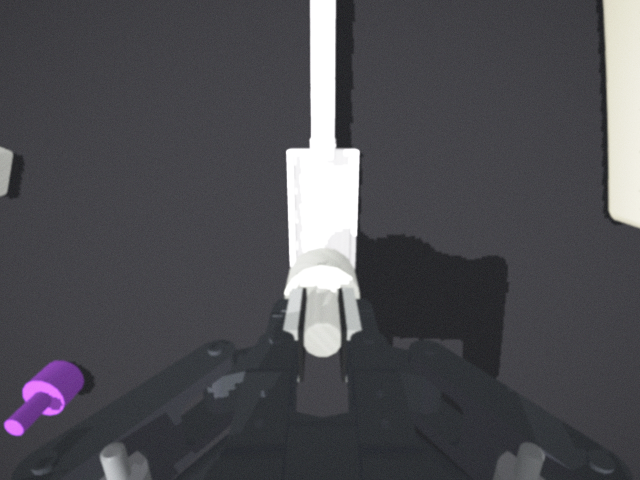

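The wrist view shows the tray centred at column 323, in line with the knob. Checking relative x using the rim at (323,149).

```bash
python3 -c "
from mv import *
c=load('w5'); 
print(onz(c,[[288,149],[359,149],[290,265],[356,265]],.022))
e=np.array([.9953,-.0966]); 
p=onz(c,[[288,149],[359,149]],.022).mean(0)[:2]; print('pin',p+37*e/1000,'outer',p-.063*e,'inner',p-.023*e)
# bar edges far/near at z .06
g=cv2.cvtColor(c['pixels'],7).astype(float)
pts=[]
for v in range(10,130,20):
    b=np.where(g[v,290:350]>150)[0]+290; pts.append([(b[0]+b[-1])/2,v])
w=onz(c,pts,.06); print(w[:,:2], np.degrees(np.polyfit(w[:,0],w[:,1],1)[0]))
# knob top
print('knob at z=.14', onz(c,[[323,341]],.1128+.028))
"
```

```text
[[0.53640706 0.04737196 0.022     ]
 [0.53204706 0.00156619 0.022     ]
 [0.45590316 0.05597276 0.022     ]
 [0.45143853 0.00883977 0.022     ]]
pin [0.57105316 0.02089487] outer [0.47152316 0.03055487] inner [0.51133516 0.02669087]
[[0.60336959 0.01854453]
 [0.59444295 0.0193926 ]
 [0.58531862 0.02025935]
 [0.57600304 0.02140094]
 [0.56642925 0.02231383]
 [0.55657667 0.02298905]] -5.619666600840272
knob at z=.14 [[0.47112806 0.03089487 0.1408    ]]
```

Tray estimates agree within 1 mm. Lowering.

Emit:
{"fn": "step_arm", "kwargs": {"targets": [[[0,0.02,0.01,0.4,0],[0,0,0,0.4,0],[0,0,0,0.35,0],[0,0,0,0.2,0],[0,0,0,0.15,0],[0,0,0,0.1,0],[0,0,0,0.1,0],[0,0,0,0.05,0],[0,0,0,0,0],[0,0,0,0,0]]]}}

```text
time: 7.63
eef_pos: [0.4722, 0.0294, 0.0441]
tcp_rot: [0.999, -0.048, 0.0, 0.0]
contact_force: [0.1, 0.7, -2.9]
opening: 0.169
```

```bash
python3 -c "
from mv import *
to(.4713,.0304,.037,-5.6)
c=snap('wrist','w6');snap('scene','s6')"
```

```text
t 7.63 tcp [0.4722 0.0294 0.0441] yaw -5.49 tilt 0.04 F [ 0.11  0.66 -2.94] T [ 0.02  0.01 -0.  ] op 0.169
units xyz [-0.025 -0.022  0.178]
turn units 0.021902336382851217
```

View pics/w6.png

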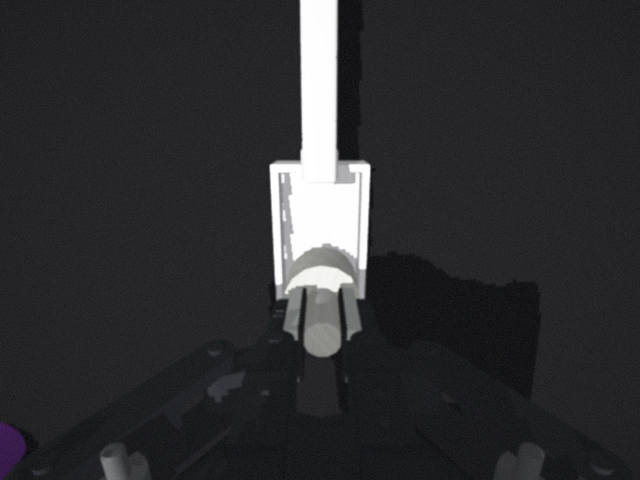

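The knob sits about 1 mm right of the tray centre (323 against 320.5). I'll correct that and seat it.

Emit:
{"fn": "step_arm", "kwargs": {"targets": [[[0,-0.02,-0.025,0.05,0],[0,0,0,0.05,0],[0,0,0,0.03,0],[0,0,0,0.03,0],[0,0,0,0,0],[0,0,0,0,0]]]}}

```text
time: 8.23
eef_pos: [0.4713, 0.0305, 0.0375]
tcp_rot: [0.999, -0.048, 0.0, -0.0]
contact_force: [0.1, -0.1, -0.4]
opening: 0.165
```

```bash
python3 -c "
from mv import *
to(.4713,.0304,.037,-5.6)
c=snap('wrist','w7');snap('scene','s7')"
```

```text
t 8.23 tcp [0.4713 0.0305 0.0375] yaw -5.49 tilt 0.02 F [ 0.05 -0.12 -0.39] T [ 0.03  0.03 -0.06] op 0.165
units xyz [0.    0.003 0.011]
turn units 0.02178771897633851
```

View pics/w7.png

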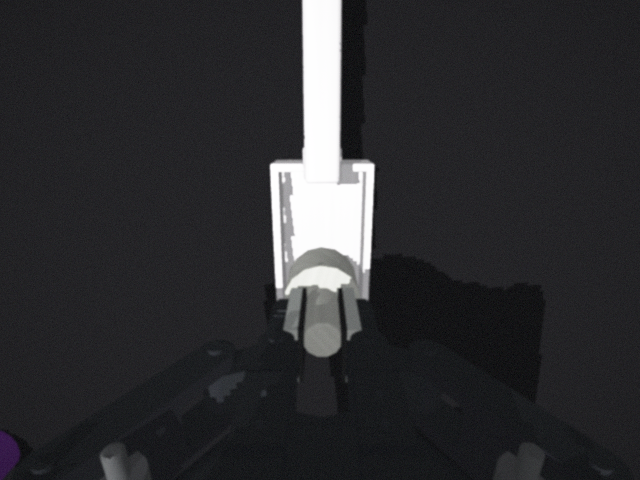

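The weight now rests on the floor (the load dropped to −0.4 N). Releasing and rising.

Emit:
{"fn": "step_arm", "kwargs": {"targets": [[[0.2,0,0,0,0],[0.3,0,0,0,0],[0.5,0,0,0,0],[0.5,0,0,0,0],[0.5,0,0,0,0],[0.5,0,0,-0.3,0],[0.5,0,0,-0.7,0],[0.5,0,0,-0.9,0],[0.5,0,0,-0.9,0],[0.5,0,0,0,0]]]}}

```text
time: 9.17
eef_pos: [0.4761, 0.0299, 0.1574]
tcp_rot: [0.999, -0.048, 0.007, 0.001]
contact_force: [1.2, 0.1, 1.1]
opening: 0.496
```

```bash
python3 -c "
from mv import *
to(.549,.2742,.15,-29.4)
c=snap('wrist','w8');snap('scene','s8')"
```

```text
t 9.17 tcp [0.4761 0.0299 0.1574] yaw -5.48 tilt 0.85 F [1.17 0.1  1.08] T [-0.   -0.06  0.03] op 0.496
units xyz [ 1.229 -6.254  0.199]
turn units 4.784844020842371
```

View pics/w8.png

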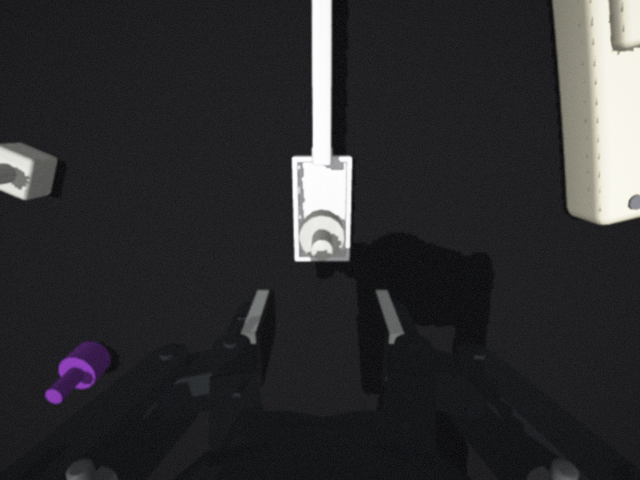

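View pics/s8.png

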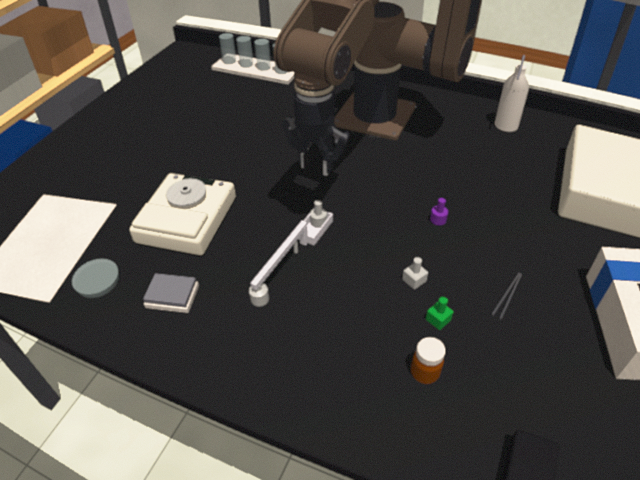

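The round weight stands in the tray's outer end. Next the square one.

Emit:
{"fn": "step_arm", "kwargs": {"targets": [[[0.5,0.12,-0.68,0,0],[0.5,0.12,-0.68,0,0],[0.5,0.12,-0.68,0,0],[0.5,0.12,-0.68,0,0],[0.5,0.12,-0.68,0,0],[0.5,0.12,-0.68,0,0],[0.5,0.12,-0.68,0,0],[0.5,0.12,-0.68,0,0],[0.5,0.12,-0.68,0,0],[0.5,0,0,0,0]]]}}

```text
time: 10.1
eef_pos: [0.5371, 0.2734, 0.147]
tcp_rot: [0.999, -0.046, -0.001, -0.0]
contact_force: [-0.1, -0.0, -0.1]
opening: 0.496
```

Emit:
{"fn": "step_arm", "kwargs": {"targets": [[[0.5,0,0,0.1,0.95],[0.5,0,0,0.1,0.95],[0.5,0,0,0.1,0.95],[0.5,0,0,0.1,0.95],[0.5,0,0,0.1,0.95],[0.5,0,0,0,0],[0.5,0,0,0,0],[0.5,0,0,0,0]]]}}

```text
time: 10.77
eef_pos: [0.5371, 0.2696, 0.1285]
tcp_rot: [0.968, -0.252, -0.001, 0.0]
contact_force: [0.0, 0.3, 0.5]
opening: 0.504
```

```bash
python3 -c "
from mv import *
to(.549,.2742,.034,-29.4)
c=snap('wrist','w9')"
```

```text
t 10.77 tcp [0.5371 0.2696 0.1285] yaw -29.15 tilt 0.09 F [0.02 0.32 0.55] T [-0.04 -0.03  0.07] op 0.504
units xyz [ 0.207 -0.248  2.362]
turn units 0.049410071932965136
```

View pics/w9.png

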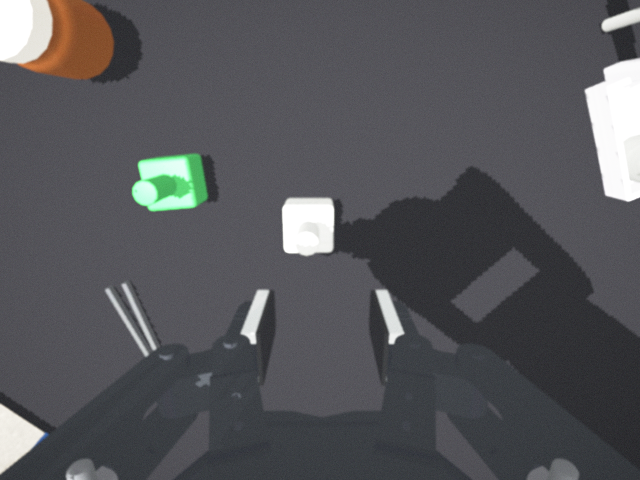

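The square weight at (308,227) looks aligned with the image axes. Measuring it from this view.

```bash
python3 -c "
from mv import *
c=load('w9'); P=cloud(c); px=c['pixels'].astype(int)
u,v=308,230
Q=P[v-45:v+45,u-45:u+45]; m=px[v-45:v+45,u-45:u+45].min(2)>90
k=Q[m&(Q[...,2]>.057)&(Q[...,2]<.07)]; print(k.mean(0),np.ptp(k,axis=0),len(k))
b=Q[m&(Q[...,2]>.027)&(Q[...,2]<.034)]; print(cv2.minAreaRect((b[:,:2]*1000).astype(np.float32)))
# top edge line
g=px.min(2); pts=[]
for uu in range(290,328,3):
    col=g[180:225,uu]; pts.append([uu,180+np.argmax(np.diff(col))+.5])
w=onz(c,pts,.03); print(np.degrees(np.arctan(np.polyfit(w[:,1],w[:,0],1)[0])),pts[0],pts[-1])
"
```

```text
[0.54909998 0.27525553 0.06124327] [0.01550457 0.0152526  0.00637309] 478
((548.6234130859375, 275.8295593261719), (35.70195007324219, 35.8028450012207), 61.096763610839844)
29.199400462631647 [290, np.float64(197.5)] [326, np.float64(197.5)]
```

Emit:
{"fn": "step_arm", "kwargs": {"targets": [[[0.5,0.1,-0.13,0.3,0],[0.5,0.1,-0.13,0.5,0],[0.5,0,0,0.6,0],[0.5,0,0,0.5,0],[0.5,0,0,0.3,0],[0.5,0,0,0.1,0],[0.5,0,0,0,0],[0.5,0,0,0,0]]]}}

```text
time: 11.48
eef_pos: [0.5504, 0.2755, 0.0383]
tcp_rot: [0.968, -0.252, 0.001, -0.0]
contact_force: [0.3, -0.1, 0.5]
opening: 0.499
```

```bash
python3 -c "
from mv import *
to(.549,.2748,.034,-29.2)
c=snap('wrist','w10')"
```

```text
t 11.48 tcp [0.5504 0.2755 0.0383] yaw -29.23 tilt 0.09 F [ 0.33 -0.13  0.48] T [0.03 0.04 0.  ] op 0.499
units xyz [-0.022  0.031  0.108]
turn units -0.005296736841143001
```

View pics/w10.png

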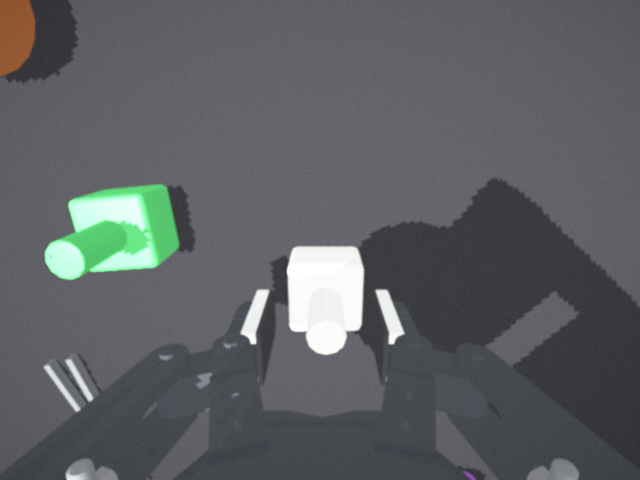

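The knob is at column 326 and the jaw centre at 322, which matches the computed +0.03 shift. Applying it, closing and lifting.

Emit:
{"fn": "step_arm", "kwargs": {"targets": [[[0.5,-0.02,0.03,0.1,0],[0.3,0,0,0,0],[0,0,0,0,0],[0,0,0,0,0],[0,0,0,0,0],[0,0,0,0,0],[0,0,0,0,0],[0,0,0,0,0]]], "squeeze": 60}}

```text
time: 12.2
eef_pos: [0.5488, 0.2747, 0.034]
tcp_rot: [0.968, -0.252, 0.0, -0.0]
contact_force: [0.8, -0.7, 3.9]
opening: 0.165
```

Emit:
{"fn": "step_arm", "kwargs": {"targets": [[[0,0,0,-0.2,0],[0,0,0,-0.6,0],[0,0,0,-0.8,0],[0,0,0,-0.5,0],[0,0,0,-0.1,-0.92],[0,0,0,0,-0.95],[0,0,0,0,-0.95],[0,0,0,0,-0.95],[0,0,0,0,-0.95],[0,0,0,0,0]]]}}

```text
time: 13.03
eef_pos: [0.5477, 0.2744, 0.1208]
tcp_rot: [0.999, -0.049, -0.001, 0.0]
contact_force: [-0.9, -0.5, -1.3]
opening: 0.165
```

Emit:
{"fn": "step_arm", "kwargs": {"targets": [[[0,0,0,0,0],[0,0,0,0,0]]]}}

```text
time: 13.2
eef_pos: [0.548, 0.2745, 0.121]
tcp_rot: [0.999, -0.05, -0.0, 0.0]
contact_force: [0.3, 0.1, -0.2]
opening: 0.171
```

```bash
python3 -c "
from mv import *
to(.5113,.0265,.12,-5.6)
c=snap('wrist','w11')"
```

```text
t 13.2 tcp [0.548  0.2745 0.121 ] yaw -5.74 tilt 0.04 F [ 0.25  0.07 -0.19] T [ 0.01 -0.03 -0.03] op 0.171
units xyz [-0.293  6.26   0.027]
turn units -0.02831953250205288
```

View pics/w11.png

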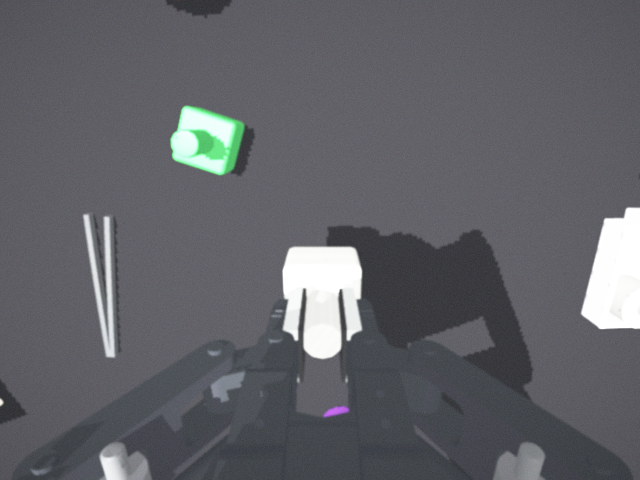

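Held and square to the tool. Carrying it over the tray.

Emit:
{"fn": "step_arm", "kwargs": {"targets": [[[0,-0.03,0.7,-0.05,0],[0,-0.03,0.7,0,0],[0,-0.03,0.7,0,0],[0,-0.03,0.7,0,0],[0,-0.03,0.7,0,0],[0,-0.03,0.7,0,0],[0,-0.03,0.7,0,0],[0,-0.03,0.7,0,0],[0,-0.03,0.6,0,-0.02],[0,0,0.06,0,0]]]}}

```text
time: 14.08
eef_pos: [0.5126, 0.0234, 0.1234]
tcp_rot: [0.999, -0.05, -0.0, 0.001]
contact_force: [0.2, -0.6, -1.1]
opening: 0.166
```

Emit:
{"fn": "step_arm", "kwargs": {"targets": [[[0,0,0,0,0],[0,0,0,0,0],[0,0,0,0,0]]]}}

```text
time: 14.33
eef_pos: [0.5131, 0.0273, 0.1234]
tcp_rot: [0.999, -0.048, 0.0, -0.0]
contact_force: [-0.1, -0.0, -0.9]
opening: 0.165
```

```bash
python3 -c "
from mv import *
to(.5113,.0265,.06,-5.6)
c=snap('wrist','w12');c=snap('top','t12')"
```

```text
t 14.33 tcp [0.5131 0.0273 0.1234] yaw -5.51 tilt 0.02 F [-0.07 -0.05 -0.9 ] T [-0.01 -0.02 -0.01] op 0.165
units xyz [-0.042  0.025  1.584]
turn units 0.01757952965221534
```

View pics/w12.png

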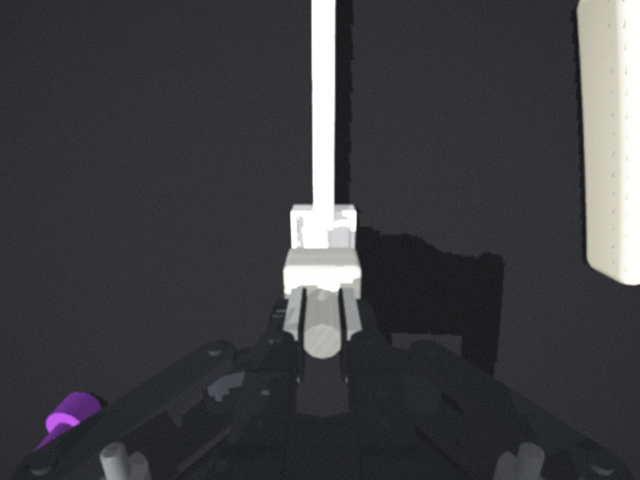

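```bash
python3 -c "
from mv import *
e=np.array([.9952,-.0976])
c=load('w12'); p=onz(c,[[291,206],[356,206]],.022).mean(0)[:2]; print('inner',p-.023*e,'outer',p-.063*e)
c=load('w8'); p=onz(c,[[292,157],[352,157]],.022).mean(0)[:2]; print('w8 outer',p-.063*e)
P=cloud(c);px=c['pixels'].astype(int);Q=P[200:262,295:350]
k=Q[(Q[...,2]>.058)&(Q[...,2]<.075)];print('knob',k.mean(0),np.ptp(k,axis=0),len(k))
b=Q[(Q[...,2]>.028)&(Q[...,2]<.038)];print('body',b.mean(0),cv2.minAreaRect((b[:,:2]*1000).astype(np.float32)))
"
```

```text
inner [0.51430055 0.02680494] outer [0.47449255 0.03070894]
w8 outer [0.47073415 0.03108473]
knob [0.47239297 0.03154716 0.06405179] [0.01541306 0.01477236 0.00869173] 388
body [0.47554908 0.03131504 0.0324906 ] ((472.42132568359375, 31.557113647460938), (35.37211608886719, 34.079856872558594), 83.2799301147461)
```

```bash
python3 -c "
from mv import *
a=load('top0');b=load('t12')
for c in (a,b):
    P=cloud(c);px=c['pixels'].astype(int)[150:270,330:375];Q=P[150:270,330:375];m=(px.min(2)>90)&(Q[...,2]>.05)&(Q[...,2]<.065)
    q=Q[m][:,:2]*1000; q=q[q[:,0]>560]; print(cv2.fitLine(q.astype(np.float32),cv2.DIST_HUBER,0,.01,.01).ravel(),q[:,0].max())
d=np.abs(a['pixels'].astype(int)-b['pixels']).max(2)[150:255,335:370]; print(d.mean(),(d>40).sum())
c=load('w12'); g=c['pixels'].min(2).astype(int)
print(g[195:225,298],g[195:225,350]); print(g[215,282:300],g[215,345:365])
c=load('w5'); g=c['pixels'].min(2).astype(int);print(g[140:165,296])
"
```

```text
[ 9.9536079e-01 -9.6212782e-02  6.3920630e+02  1.3062676e+01] 720.2800843640293
[ 9.9534851e-01 -9.6339442e-02  6.5929034e+02  1.1259527e+01] 720.1492500642829
26.288707482993196 891
[ 51  52  56  54  53  46  52  56  73 127 183 203 212 210 217 237 255 255
 255 255 255 253 246 243 236 217 205 206 206 200] [ 50  51  51  47  50  48  51  40  65 117 172 199 207 206 218 242 255 255
 255 255 255 253 249 247 249 250 250 250 250 250]
[ 53  49  54  49  53  54  49  75 201 255 255 255 255 255 255 255 255 255] [255 255 255 255 255 255 255 255 255 255 255 188  66  41  49  51  49  50
  53  50]
[ 72  68  67  67  69  68  68 100 188 255 255 255 255 255 255 255 255 254
 253 253 253 253 253 253 250]
```

The carrier hasn't moved. In w12 the grey strip at rows 204–210 is the tray's outer end face, so the rim edge is really near row 210.5.

```bash
python3 -c "
from mv import *
e=np.array([.9952,-.0976])
c=load('w12'); 
for v in (209,210.5): p=onz(c,[[290.3,v],[356.3,v]],.022).mean(0)[:2]; print('inner',p-.023*e)
g=c['pixels'].min(2).astype(int); print([ (v,290+np.argmax(g[v,280:300]>130)-10, 340+np.argmax(g[v,340:380]<130)) for v in (212,220,230)])
"
```

```text
inner [0.5121434  0.02715416]
inner [0.51105366 0.02725838]
[(212, np.int64(290), np.int64(357)), (220, np.int64(290), np.int64(357)), (230, np.int64(291), np.int64(356))]
```

Emit:
{"fn": "step_arm", "kwargs": {"targets": [[[0,-0.04,0.01,0.4,0.02],[0,0,0,0.4,0],[0,0,0,0.35,0],[0,0,0,0.2,0],[0,0,0,0.1,0],[0,0,0,0,0],[0,0,0,0,0],[0,0,0,0,0]]]}}

```text
time: 15.1
eef_pos: [0.5122, 0.0262, 0.0663]
tcp_rot: [0.999, -0.049, 0.001, 0.0]
contact_force: [0.0, 0.2, -1.5]
opening: 0.166
```

```bash
python3 -c "
from mv import *
to(.5115,.0268,.037,-5.6)
c=snap('wrist','w13');c=snap('scene','s13')"
```

```text
t 15.1 tcp [0.5122 0.0262 0.0663] yaw -5.63 tilt 0.11 F [ 0.03  0.21 -1.54] T [ 0.01 -0.   -0.05] op 0.166
units xyz [-0.02  -0.012  0.733]
turn units -0.0053139411605457095
```

View pics/w13.png

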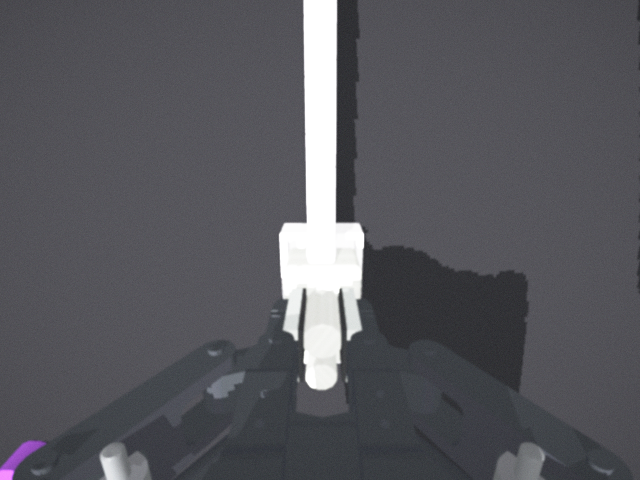

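The tray's centre column is 321.5 and the knob's is 322, so it's aligned. Lowering slowly.

Emit:
{"fn": "step_arm", "kwargs": {"targets": [[[0,-0.02,-0.015,0.1,0],[0,0,0,0.12,0],[0,0,0,0.12,0],[0,0,0,0.08,0],[0,0,0,0,0],[0,0,0,0,0]]]}}

```text
time: 15.7
eef_pos: [0.5102, 0.0269, 0.048]
tcp_rot: [0.999, -0.049, -0.001, -0.0]
contact_force: [0.7, 0.2, -1.0]
opening: 0.16
```

```bash
python3 -c "
from mv import *
to(.5115,.0268,.037,-5.6)
c=snap('wrist','w14')"
```

```text
t 15.7 tcp [0.5102 0.0269 0.048 ] yaw -5.64 tilt 0.06 F [ 0.73  0.17 -1.04] T [-0.06 -0.04  0.06] op 0.16
units xyz [ 0.032 -0.     0.274]
turn units -0.008791804637485256
```

View pics/w14.png

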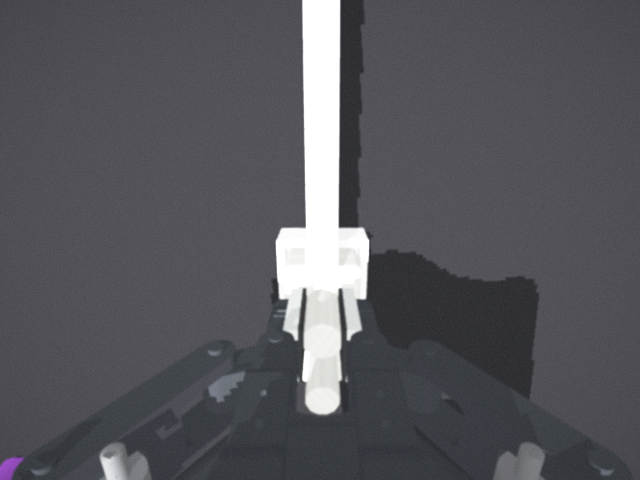

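Emit:
{"fn": "step_arm", "kwargs": {"targets": [[[0,0.025,0,0.07,0],[0,0,0,0.08,0],[0,0,0,0.06,0],[0,0,0,0.05,0],[0,0,0,0,0],[0,0,0,0,0]]]}}

```text
time: 16.25
eef_pos: [0.5114, 0.0268, 0.0379]
tcp_rot: [0.999, -0.049, -0.0, -0.0]
contact_force: [-0.4, -0.3, -1.3]
opening: 0.16
```

```bash
python3 -c "
from mv import *
to(.5115,.0268,.037,-5.6)
c=snap('scene','s15')
cv2.imwrite('pics/s15z.png',cv2.resize(c['pixels'][130:330,220:420,::-1],None,fx=3,fy=3,interpolation=cv2.INTER_CUBIC))"
```

```text
t 16.25 tcp [0.5114 0.0268 0.0379] yaw -5.64 tilt 0.03 F [-0.4  -0.34 -1.25] T [ 0.01 -0.02 -0.02] op 0.16
units xyz [0.002 0.001 0.022]
turn units -0.00826503196090016
```

View pics/s15z.png

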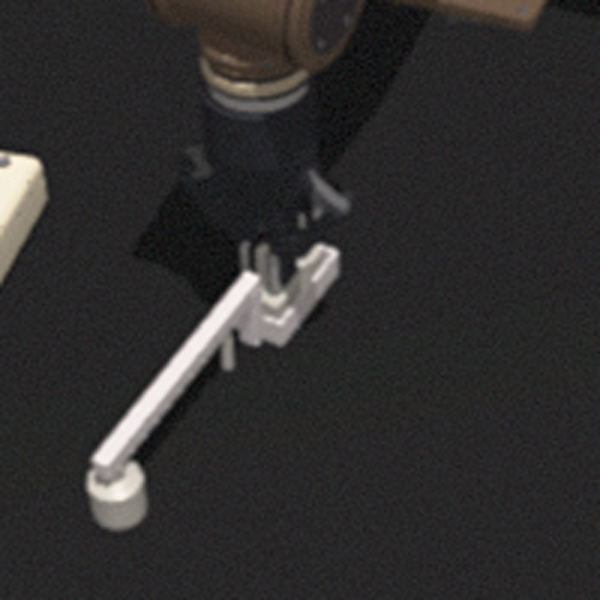

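Emit:
{"fn": "step_arm", "kwargs": {"targets": [[[0,0,0,0.025,0],[0,0,0,0,0],[0.2,0,0,0,0],[0.3,0,0,0,0],[0.5,0,0,0,0],[0.5,0,0,0,0],[0.5,0,0,0,0],[0.5,0,0,-0.3,0],[0.5,0,0,-0.6,0],[0.5,0,0,-0.6,0]]]}}

```text
time: 17.13
eef_pos: [0.5107, 0.0269, 0.0976]
tcp_rot: [0.999, -0.049, -0.001, -0.0]
contact_force: [0.4, 0.1, 0.3]
opening: 0.499
```

Emit:
{"fn": "step_arm", "kwargs": {"targets": [[[0.5,-0.6,0,-0.6,0],[0.5,-0.7,0,-0.5,0],[0.5,-0.3,0,0,0],[0.5,0,0,0,0],[0.5,0,0,0,0],[0.5,0,0,0,0]]]}}

```text
time: 17.63
eef_pos: [0.4484, 0.033, 0.1413]
tcp_rot: [0.999, -0.049, 0.0, 0.0]
contact_force: [-0.6, -0.1, 0.4]
opening: 0.499
```

```bash
python3 -c "
from mv import *
info()
c=snap('wrist','w16');snap('top','t16');s=snap('scene','s16')
z=cv2.resize(s['pixels'][180:280,270:370,::-1],(400,400),interpolation=cv2.INTER_CUBIC)
z2=cv2.resize(c['pixels'][80:280,240:400,::-1],(400,500),interpolation=cv2.INTER_CUBIC)
z=np.vstack([z,np.zeros((100,400,3),np.uint8)]);cv2.imwrite('pics/z16.png',np.hstack([z,z2]))"
```

```text
t 17.63 tcp [0.4484 0.033  0.1413] yaw -5.64 tilt 0.03 F [-0.63 -0.05  0.39] T [ 0.01 -0.05  0.05] op 0.499
```

View pics/z16.png

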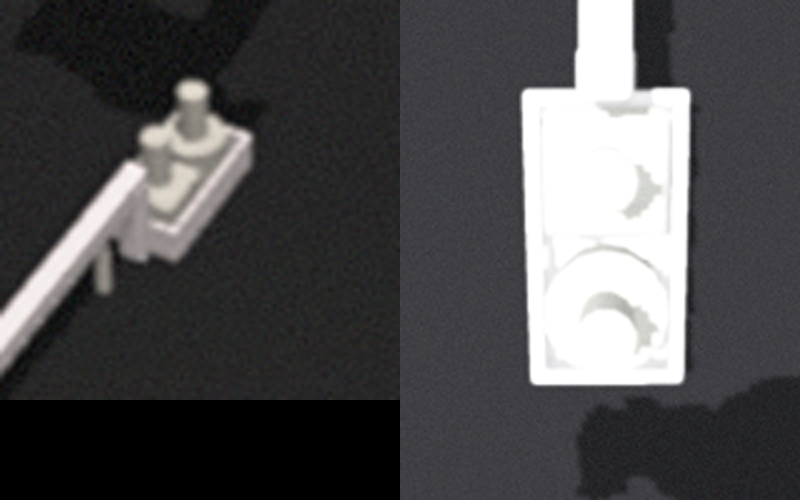

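Both weights stand square and flat in the tray, round outer and square inner. I'll check heights and spots, then work out the bar grasp.

```bash
python3 -c "
from mv import *
c=load('w16'); P=cloud(c); e=np.array([.9952,-.0976]); n=np.array([.0976,.9952])
pin=np.array([.571,.0204])
Q=P[80:280,240:400].reshape(-1,3); lx=(Q[:,:2]-pin)@e; ly=(Q[:,:2]-pin)@n
for a,b in ((-.118,-.085),(-.078,-.045)):
    s=(lx>a)&(lx<b)&(abs(ly)<.02); k=s&(Q[:,2]>.06); t=s&(Q[:,2]>.026)&(Q[:,2]<.042)
    print('knob',lx[k].mean(),ly[k].mean(),np.median(Q[k,2]),'body top z',np.percentile(Q[t,2],[10,50,90]),lx[t].min(),lx[t].max())
r=(Q[:,2]>.018)&(Q[:,2]<.025)&(abs(ly)<.03)&(lx>-.14)&(lx<-.03); print('rim',np.percentile(lx[r],[.5,99.5]),np.percentile(ly[r],[1,99]),r.sum())
to(.571,.0204,.12,-5.6)
"
```

```text
knob -0.09970821605174597 0.00142929707096229 0.0643854310505679 body top z [0.03169017 0.03258006 0.03349269] -0.11768237032880624 -0.0850095735771008
knob -0.05983359047777187 0.0014252210119655147 0.06433239297878415 body top z [0.03115413 0.032312   0.0332751 ] -0.07784278352761181 -0.04517337074766479
rim [-0.12402901 -0.03766762] [-0.02154242  0.0241639 ] 1452
t 17.78 tcp [0.4483 0.033  0.1406] yaw -5.65 tilt 0.07 F [ 0.59  0.45 -0.13] T [-0.04  0.04 -0.05] op 0.5
units xyz [3.085 0.01  0.512]
turn units -0.010897775829585043
```

Heights and spots check out (knobs at 65 mm, x −100 and −60). Going to the bar's balance point.

Emit:
{"fn": "step_arm", "kwargs": {"targets": [[[0.5,0.6,0,0,0],[0.5,0.8,0,0,0],[0.5,0.8,0,0,0],[0.5,0.6,0,0.2,0],[0.5,0.27,-0.01,0.3,0],[0.5,0,0,0,0],[0.5,0,0,0,0],[0.5,0,0,0,0]]]}}

```text
time: 18.45
eef_pos: [0.5695, 0.0215, 0.1205]
tcp_rot: [0.999, -0.049, -0.001, -0.0]
contact_force: [0.3, -0.3, -0.1]
opening: 0.497
```

```bash
python3 -c "
from mv import *
to(.5703,.0213,.033,-5.6)
c=snap('wrist','w17')"
```

```text
t 18.45 tcp [0.5695 0.0215 0.1205] yaw -5.64 tilt 0.12 F [ 0.31 -0.31 -0.05] T [ 0.02  0.01 -0.  ] op 0.497
units xyz [0.026 0.004 2.187]
turn units -0.007810408456373352
```

View pics/w17.png

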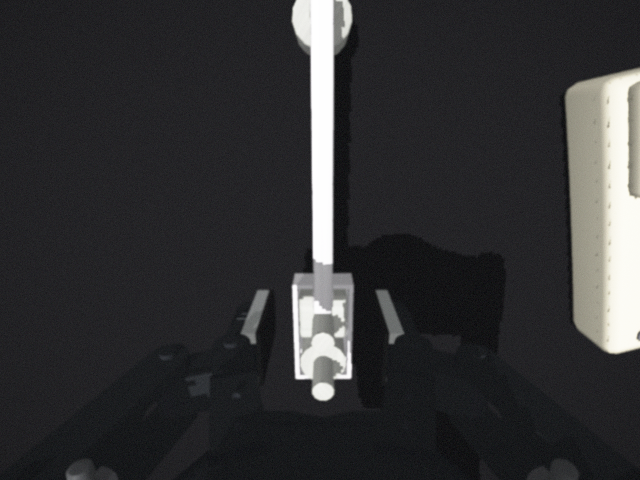

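The bar is centred at column 322 between the fingers, and the balance is well clear. Descending.

Emit:
{"fn": "step_arm", "kwargs": {"targets": [[[0.5,0.025,0,0.5,0],[0.5,0,0,0.6,0],[0.5,0,0,0.5,0],[0.5,0,0,0.3,0],[0.5,0,0,0.15,0],[0.5,0,0,0.08,0],[0.5,0,0,0,0],[0.5,0,0,0,0]]]}}

```text
time: 19.17
eef_pos: [0.572, 0.0212, 0.0371]
tcp_rot: [0.999, -0.049, 0.001, 0.0]
contact_force: [-0.1, 0.1, 0.1]
opening: 0.503
```

```bash
python3 -c "
from mv import *
to(.5703,.0213,.033,-5.6)
c=snap('wrist','w18')"
```

```text
t 19.17 tcp [0.572  0.0212 0.0371] yaw -5.64 tilt 0.12 F [-0.13  0.06  0.13] T [ 0.   -0.02  0.05] op 0.503
units xyz [-0.043  0.003  0.103]
turn units -0.007497717995892117
```

View pics/w18.png

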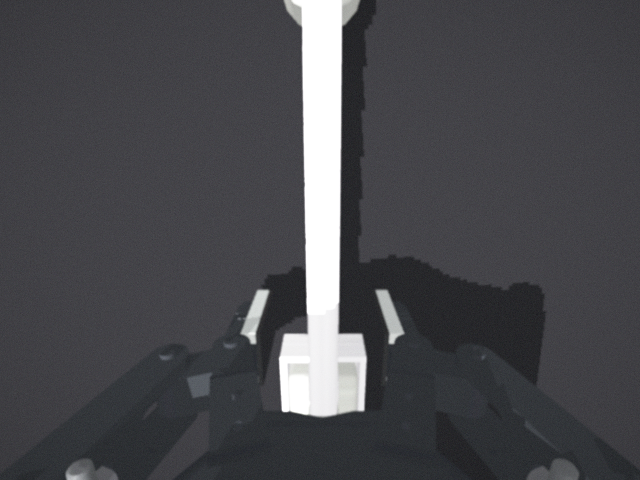

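Centred. Lowering the last bit, closing gently and then gripping firmly.

Emit:
{"fn": "step_arm", "kwargs": {"targets": [[[0.4,-0.03,0,0.1,0],[0.25,0,0,0,0],[0.15,0,0,0,0],[0,0,0,0,0],[0,0,0,0,0],[0,0,0,0,0],[0,0,0,0,0],[0,0,0,0,0]]], "squeeze": 40}}

```text
time: 19.88
eef_pos: [0.57, 0.0212, 0.0321]
tcp_rot: [0.999, -0.049, -0.0, 0.0]
contact_force: [-2.2, -1.9, 2.5]
opening: 0.132
```

Emit:
{"fn": "step_arm", "kwargs": {"targets": [[[0,0,0,0,0],[0,0,0,0,0],[0,0,0,0,0],[0,0,0,-0.05,0],[0,0,0,-0.1,0],[0,0,0,-0.1,0],[0,0,0,-0.05,0],[0,0,0,0,0],[0,0,0,0,0],[0,0,0,0,0]]], "squeeze": 110}}

```text
time: 20.72
eef_pos: [0.5696, 0.0215, 0.0436]
tcp_rot: [0.999, -0.049, -0.0, -0.0]
contact_force: [0.2, 0.3, -6.9]
opening: 0.117
```

```bash
python3 -c "
from mv import *
info()
c=snap('wrist','w19');s=snap('scene','s19')
cv2.imwrite('pics/s19z.png',cv2.resize(s['pixels'][130:330,220:420,::-1],None,fx=3,fy=3,interpolation=cv2.INTER_CUBIC))
P=cloud(c);px=c['pixels'].astype(int)
Q=P[0:300,290:355];q=Q[(Q[...,2]>.05)&(Q[...,2]<.085)&(px[0:300,290:355].min(2)>120)];
print('bar top slope deg',np.degrees(np.arctan(np.polyfit(q[:,0],q[:,2],1))),q[:,2].mean(),len(q))
c=load('w18');P=cloud(c);px=c['pixels'].astype(int)
Q=P[0:300,290:355];q=Q[(Q[...,2]>.05)&(Q[...,2]<.085)&(px[0:300,290:355].min(2)>120)];
print('before',np.degrees(np.arctan(np.polyfit(q[:,0],q[:,2],1))),q[:,2].mean(),len(q))
"
```

```text
t 20.72 tcp [0.5696 0.0215 0.0436] yaw -5.65 tilt 0.04 F [ 0.23  0.27 -6.93] T [-0.05  0.01 -0.04] op 0.117
bar top slope deg [1.13534605 3.29441057] 0.07023611140195499 11133
before [-0.04541869  3.42662618] 0.05936792295227681 10497
```

View pics/s19z.png

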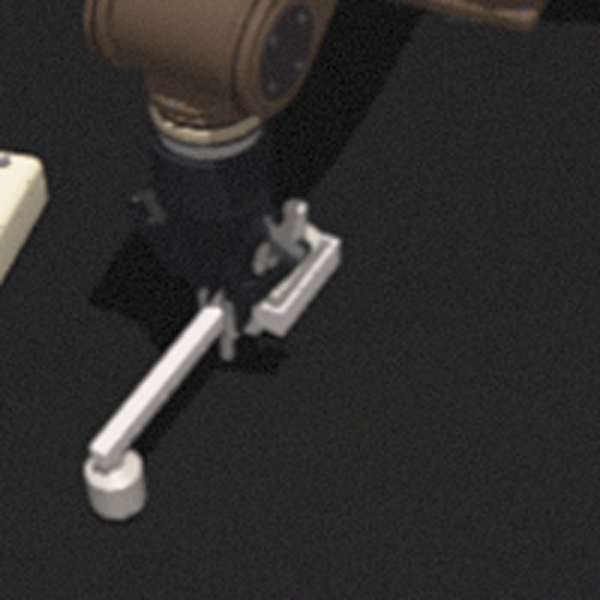

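Lifted 12 mm with about 1.1° of tilt, tray side slightly low. Lifting gently with more grip, and watching whether the tilt creeps.

Emit:
{"fn": "step_arm", "kwargs": {"targets": [[[0,0,0,-0.1,0],[0,0,0,-0.25,0],[0,0,0,-0.35,0],[0,0,0,-0.4,0],[0,0,0,-0.4,0],[0,0,0,-0.4,0],[0,0,0,-0.3,0],[0,0,0,-0.2,0],[0,0,0,-0.1,0],[0,0,0,0,0]]], "squeeze": 120}}

```text
time: 21.65
eef_pos: [0.5705, 0.0214, 0.1451]
tcp_rot: [0.999, -0.049, 0.001, 0.0]
contact_force: [0.0, -0.8, -8.0]
opening: 0.117
```

```bash
cat > tilt.py <<'E'
from mv import *
def tilt(fn):
    c=snap('wrist',fn);P=cloud(c);px=c['pixels'].astype(int);z=get_state()['eef_pos'][2]
    Q=P[0:285,290:355];q=Q[(abs(Q[...,2]-z-.027)<.025)&(px[0:285,290:355].min(2)>120)]
    print('tilt',np.degrees(np.arctan(np.polyfit(q[:,0],q[:,2],1)))[0],q[:,2].mean()-z,len(q))
    return c
E
python3 -c "
from tilt import *
tilt('w20')
to(.5495,-.257,.144,-5.6)"
```

```text
tilt 0.09855912596294725 0.028348494966995957 10418
t 21.7 tcp [0.5698 0.0214 0.1439] yaw -5.64 tilt 0.01 F [ 0.2  -0.33 -7.56] T [0.02 0.03 0.02] op 0.118
units xyz [ 1.780e-01  6.978e+00 -1.000e-03]
turn units -0.008567678500071452
```

View pics/w20.png

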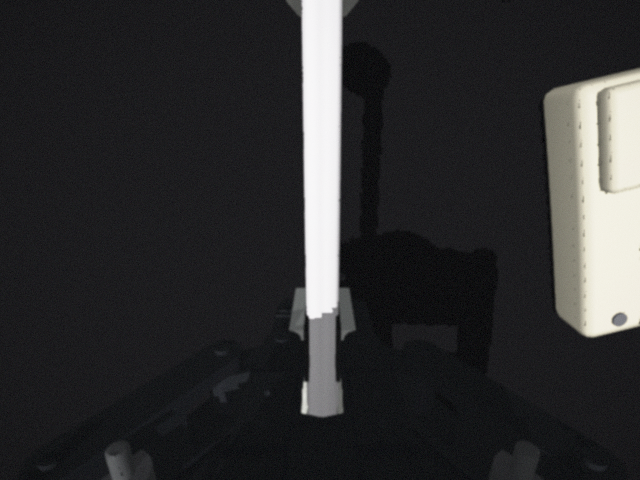

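Level and at height. Moving sideways gently.

Emit:
{"fn": "step_arm", "kwargs": {"targets": [[[0,0,0.1,0,0],[0,0.01,0.25,0,0],[0,0.01,0.4,0,0],[0,0.01,0.45,0,0],[0,0.01,0.45,0,0],[0,0.01,0.45,0,0],[0,0.01,0.45,0,0],[0,0.01,0.45,0,0],[0,0.01,0.45,0,0],[0,0.01,0.45,0,0]]]}}

```text
time: 22.53
eef_pos: [0.5573, -0.1358, 0.1428]
tcp_rot: [0.999, -0.049, -0.001, -0.0]
contact_force: [1.2, 0.1, -7.2]
opening: 0.115
```

Emit:
{"fn": "step_arm", "kwargs": {"targets": [[[0,0.01,0.45,0,0],[0,0.01,0.45,0,0],[0,0.01,0.45,0,0],[0,0.01,0.45,0,0],[0,0.01,0.45,0,0],[0,0.01,0.4,0,0],[0,0.01,0.25,0,0],[0,0.01,0.15,0,0],[0,0,0,0,0],[0,0,0,0,0]]]}}

```text
time: 23.37
eef_pos: [0.5492, -0.2556, 0.1436]
tcp_rot: [0.999, -0.049, -0.0, -0.001]
contact_force: [0.4, 0.3, -7.8]
opening: 0.117
```

Emit:
{"fn": "step_arm", "kwargs": {"targets": [[[0,0,0,0,0],[0,0,0,0,0],[0,0,0,0,0]]]}}

```text
time: 23.62
eef_pos: [0.5495, -0.255, 0.1439]
tcp_rot: [0.999, -0.049, -0.0, -0.0]
contact_force: [0.7, 0.3, -7.2]
opening: 0.113
```

```bash
python3 -c "
from tilt import *
tilt('w21')
a=load('top0');print('socket',onz(a,[[491.25,247]],.075))
to(.5495,-.257,.144,-5.6)
s=snap('scene','s21');t=snap('top','t21')
cv2.imwrite('pics/s21z.png',cv2.resize(s['pixels'][100:300,80:330,::-1],None,fx=3,fy=3,interpolation=cv2.INTER_CUBIC))"
```

```text
tilt -0.09305002597588105 0.026899526760315373 10443
socket [[ 0.55006352 -0.25802946  0.075     ]]
t 23.67 tcp [ 0.5495 -0.2551  0.1439] yaw -5.58 tilt 0.01 F [-0.73  0.2  -7.46] T [ 0.03 -0.04  0.03] op 0.114
units xyz [ 0.004  0.046 -0.002]
turn units 0.003359012645722714
```

View pics/s21z.png

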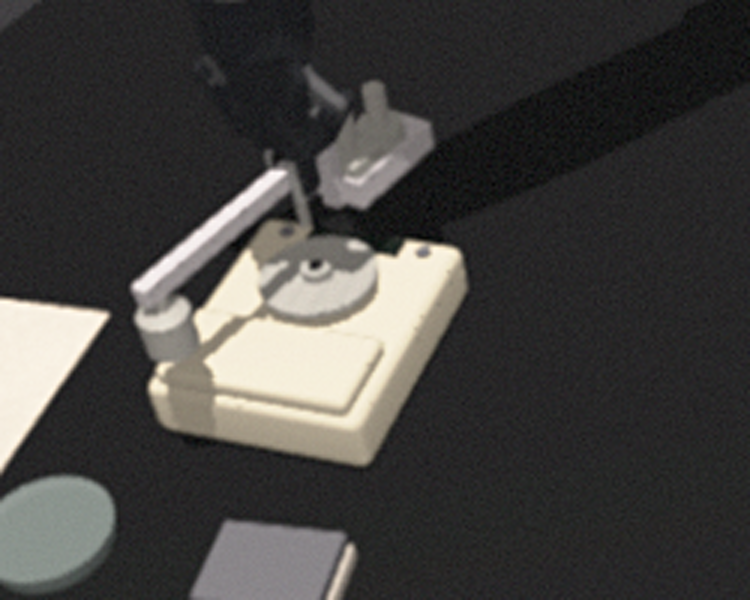

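View pics/w21.png

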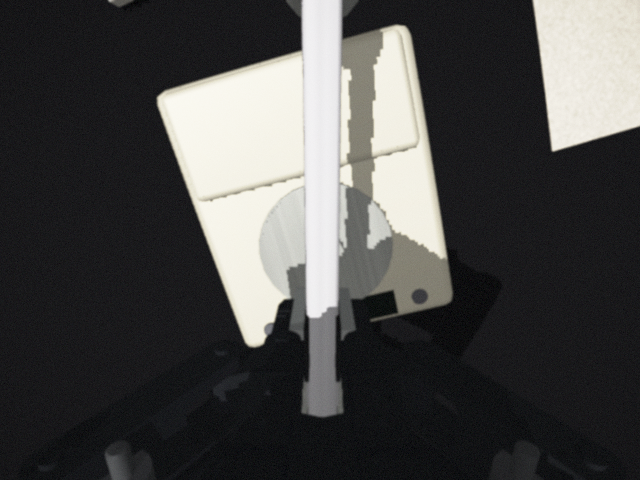

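Level and above the pan. Nudging 2.5 mm toward the socket, then a final check of the pin in the scene view.

Emit:
{"fn": "step_arm", "kwargs": {"targets": [[[0,0.01,0.03,0,0],[0,0,0.03,0,0],[0,0,0,0,0],[0,0,0,0,0],[0,0,0,0,0],[0,0,0,0,0],[0,0,0,0,0],[0,0,0,0,0]]]}}

```text
time: 24.43
eef_pos: [0.5495, -0.2583, 0.1439]
tcp_rot: [0.999, -0.049, -0.0, -0.0]
contact_force: [0.3, 0.2, -7.6]
opening: 0.118
```

```bash
python3 -c "
from tilt import *
tilt('w22'); st,R=info(); print('dq',abs(st['dq']).max())
s=snap('scene','s22')
x,y,z=st['eef_pos']
print('pin tip pred px',proj(s,[[x,y,z-.0321+.003],[x,y,z+.012]]),'socket px',proj(s,[[.55,-.258,.075]]))
im=cv2.resize(s['pixels'][140:210,140:240,::-1],None,fx=8,fy=8,interpolation=cv2.INTER_CUBIC);cv2.imwrite('pics/s22z.png',im)"
```

```text
tilt -0.09752549238619883 0.026942824470579774 10447
t 24.48 tcp [ 0.5496 -0.2583  0.1439] yaw -5.64 tilt 0.0 F [ 0.25 -0.64 -7.34] T [ 0.02 -0.01 -0.04] op 0.114
dq 0.002055696292298299
pin tip pred px [[181.4088412  173.65918883]
 [177.44270722 158.42529555]] socket px [[185.09201302 187.86037368]]
```

View pics/s22z.png

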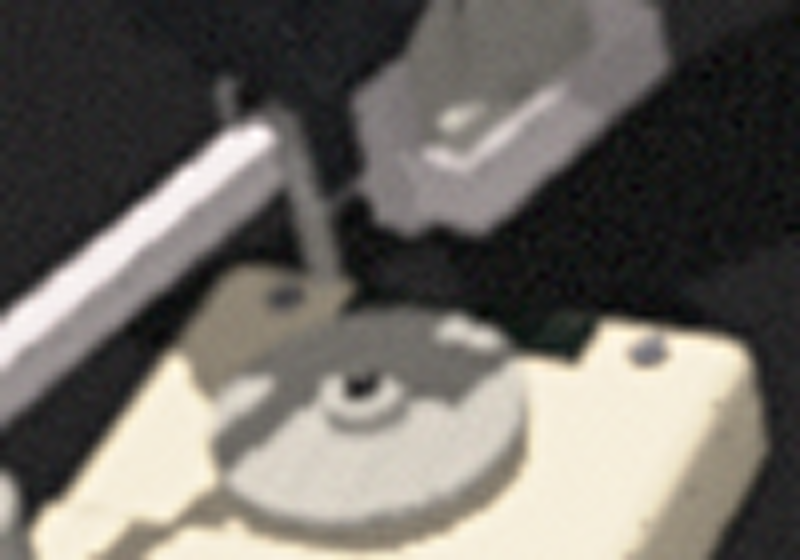

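The pin tip is at about (180,174.5) against a predicted (181.4,173.7), and the socket at (184.8,188) against (185.1,187.9). They agree within 2–3 mm. The carrier is level and the arm is still, so I'm handing in.

```bash
python3 -c "
from plant import sign_off
print(sign_off())"
```

```text
the job is handed in; nothing more can be done
None
```

I packed both weights in the tray, the round one at the outer end and the square one next to the bar. I then gripped the bar above the pin, lifted the carrier, and handed the job in at 24.5 s while holding it over the socket.

**Weights:** Before the lift, the round weight measured at carrier x ≈ −100 mm and the square at x ≈ −60 mm. Both were within about 1.5 mm sideways, upright and flat on the tray floor. I did not measure the weights again after the lift. The later scene pictures show the round one standing in the tray; the square one is mostly hidden there.

**Final hold:**

| Check | Result |
|---|---|
| Bar tilt | about 0.1° |
| Arm motion | still (joint speeds about 0.002 rad/s) |
| Grip | squeeze set to 120 N |
| Load on the wrist | about 7.5 N |
| Pin tip | within 2–3 mm of the spot over the socket, about 40 mm above it |

The balance did not appear to be touched, and I never moved near the jar, case or forceps.

**Disagreements:**
- **Tilt after lift-off:** it read 1.1° just after lift-off, then about 0.1° on every later check. I took the first reading to be noise while the arm settled.
- **Tray position:** one wrist-camera reading of the tray was off by 3 mm, because I had used the wrong edge. The corrected reading matched the others.

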